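# Unlatch the polishing hood's clear guard and hold it open for a buff change

### The arm

A 6-joint arm with a two-finger parallel gripper is mounted at the origin on the work surface. World frame = base frame: x ahead of the robot, y to its left, z up, the work surface at z = 0. Lengths are in mm, angles in rad, forces in N, time in s.
With the tool pointing down it reaches from about 275 to 750 mm from the base axis. Payload 10.2 kg.
Tool frame: the origin (TCP) lies midway between the tips of the shut fingers; the grasp point (between the pads) lies 19 mm behind it; z points along the fingers, y is the line along which they close (so a half turn about z gives the same grasp; the last joint's range is limited). The gripper opens to 85 mm and grips with 20 to 120 N. Pads are 22 mm wide; open, the fingers measure 114 mm over their backs; the gripper's body (76 mm by 85 mm) begins 54 mm behind the grasp point. The pads swing forward as they close: fully open they stand 13 mm farther back than shut.
Start: joints at [0.912, 0.313, 1.498, -0, 1.331, -0.223], TCP at [221.634, 475.93, 231.294] pointing down, gripper open.
Joint ranges: [-2.94, 2.94], [-0.97, 2.17], [0.19, 2.56], [-1.23, 4.37], [0.02, 3.11], [-2.88, 2.88]. Speed limits (rad/s): [2.39, 2.39, 3.01, 3.14, 3.14, 3.14].

### API

Orientations are given as a unit quaternion [w, x, y, z].
In Python, from rig import sense, capture, finish_job, find_in, place_of gives the robot as it stands. The module is installed in compiled form; this text tells all that it offers.
- The arm moves only by the shell command python3 -m jog 'ROWS' [FORCE]. ROWS is JSON, a list of rows, each an object of numbers: "tx", "ty", "tz": the shift along the tool's x, y, z in mm; "ax", "ay", "az": the turn, a rotation vector about the tool's x, y, z in rad; "jaw": the closure, from -1 (fully open) to 1 (shut), so that 0 is half open. In form: [{"tx": .., "ty": .., "tz": .., "ax": .., "ay": .., "az": .., "jaw": ..}, ...]. A call has 1 to 5 rows; each row shifts and turns the commanded pose from where the row before left it, along the tool's axes as they then stand; what a row does not reach is not made up. A row lasts 1/8 s, in which the tool goes at most 62.5 mm and 10.7 degrees, less where a joint would pass 70% of its speed; a pose out of reach is approached as far as the arm can. A call with a gripper value outside its range is refused whole. The fingers move at their own pace and stop on an object; FORCE is the grip in N (left out, the last holds). Time passes only in rows, so rows that do not move let the fingers close. It gives the time, the measured TCP pose, the force, the opening and the grip force at its end, in the units of the state.
- sense(): the state, without advancing time (a new reading comes with each control period).
- capture(name): name is "scene" or "top" or "wrist"; returns a dict with "color" (384x512x3 uint8, red, green, blue), "depth" (384x512 float32, mm along the optical axis (not along the pixel's ray), 0 where there is no reading), "fx", "fy", "cx", "cy" (pixels), "camera_from_world" (4x4, takes a point from world to camera coordinates); the wrist camera has in their place "mount" (4x4, takes a point from camera to tool coordinates, whose origin is the TCP and whose axes are the flange's). Camera axes: x right, y up, looking along -z (the intrinsics and any distortion apply to the point x, -y, -z); pixel columns grow to the right and rows downward; lengths in mm; the calibration is good to about 2 mm. The wrist camera is an equidistant fisheye: a pixel r from the principal point sees the ray r / f radians off the axis. A picture is of the moment at which its call begins: read the wrist's pose just before it.
- finish_job(): hands the job in; it is judged then, once.
Trained networks look in the newest picture that a camera, given by its name, has taken for a name from the list of things; names that differ only in an ending like _2 or _b are one class to them, and where a whole thing is asked for, a point or a joint stands for the part that bears it (a point fixed in the world has none). Each returns a list of dicts, best first, with "conf" (0 to 1); they miss things now and then, are a little off and sometimes report something else, mostly with a low value. They report only what shows in the picture. A call takes as long as a camera call.
- find_in(query, camera): "centre" ([column, row] in pixels, amid what is visible of it).
- place_of(query, camera): "centre" ([column, row] in pixels: a listed point, or the origin of a listed thing).
The state is a dict: "time_s": time; "joints": joint angles; "dq": joint speeds; "tau": joint torques, N m; "eef_pos": TCP position; "ee_rot": TCP orientation; "force": force on the tool from outside, world axes, zero at the start; "wrist_torque": the same for the moment, N m; "grip_width": opening from 0.0 (shut) to 1.0 (fully open); "grip_force": force on a finger pad.
Only numpy, scipy, OpenCV 4.12 (cv2) and the standard library are available. Lean on these libraries where they do the work, as an engineer would, in place of code of your own. Each camera call takes 0.05 s, during which the arm holds its last target. There are 200 camera calls.

### The job

I need to change the buff in the blue polishing hood: pull the red sprung latch knob on the front of the clear guard out to its stop while the guard is still shut, then swing the guard up to 40 degrees from its shut position and finish holding it there, still and not let go, since it falls shut by itself. Do not let the guard drop on the way, and leave the other things on the bench where they are.

Things in the scene. Friction and masses are not known exactly. Their poses are not given: they have to be found in the camera images.
- hood: Blue steel polishing hood fixed to the bench: 260 mm deep (x), 320 wide (y), 150 high in front, 230 at the back, hand holes in front, its sloping top closed by the clear guard. A green motor stands on its +y side (out to y = 335 mm, 190 high). Origin: centre of the underside, on the bench; x points from the front (robot side) to the back, z up. Front wall's outer face: x = -130 mm.
- guard_hinge (a point): Middle of the guard's hinge line, at (90, 0, 230) mm in the hood's frame; the line runs along the hood's y. The point turns with the guard; with the guard shut its axes are parallel to the hood's.
- guard (a joint): Angle of the clear guard, rad: 0 shut, grows as its front edge swings up about the hinge; stop at 1.65. Clear sheet in an aluminium frame, 316 mm wide, sloping 20 degrees down to the front when shut, with a lip 36 mm high along the front edge. 0.4 to 0.75 kg: it falls shut from any angle (2 to 5 N up at the knob holds it at 40 degrees). Cannot be raised until the latch is out at least 9 mm.
- latch_grip (a point): Centre of the red latch knob: round, 28 mm across, 24 mm long, axis along the hood's x, at (-169, 0, 135) mm in the hood's frame with the guard shut and the knob in, 275 mm from the hinge line. It moves and turns with the guard. Behind it a steel barrel 21 mm thick and 18 mm long, then the lip (33 mm from the knob's centre); else free space all round.
- latch (a joint): How far the knob is pulled out, m: 0 in (bolt through the hood's front wall), 0.012 out at its stop. It is pulled straight out from the lip, along the hood's -x when the guard is shut. The spring pulls back with 4 N at 0 and 7 N at the stop and draws the knob in when let go. Once the guard is up 7 degrees the bolt is clear and the knob may be in or out.
- yellow_brush: Loose yellow brush wheel, 80 mm across with its bristles, 36 mm high, lying flat. Origin at the centre of its underside.
- green_brush: Loose green brush wheel, 80 mm across with its bristles, 36 mm high, lying flat. Origin at the centre of its underside.
- grinding_wheel: Loose grey grinding wheel, 72 mm across, 22 mm thick, lying flat. Origin at the centre of its underside.
- compound_bar: Loose red-brown bar of polishing compound, 85 x 42 x 34 mm. Origin at the centre of its underside.
- silver_cup: Loose small silver cup, 68 mm across the rim, 48 mm high, upright. Origin at the centre of its underside.
- file: Loose file with a wooden handle, 225 mm long, lying along its x. Origin on the bench near its middle.
- hammer: Loose hammer with a wooden handle, about 260 mm long, lying along its x with its head at +x. Origin on the bench under its middle.

How it is judged:
By the outcome, as a careful person would: the job done as asked, in the order asked, and still so for the second after the job is handed in, while the arm keeps its last pose, push and grip.
It also fails if it takes over 40 s, if anything falls off the work surface, if the arm or the gripper's body presses on something with over 40 N, if the wrist force passes 120 N, or if a joint passes its speed limit or range.

## Working session

There is one attempt and no reset: what is moved stays moved. The work goes in short steps, Python scripts to look and compute and a shell command to move; the robot and the scene stay as the last step left them, time stands still between calls to the robot, and variables do not carry over. Pictures are saved under pics/ and viewed, at most 10 in all, crops included, and the job is handed in when it is done.

```bash
mkdir -p pics; cat > h.py <<'E'
import numpy as np, cv2
from rig import sense, capture, find_in, place_of
from scipy.spatial.transform import Rotation as R
def ray_pt(c,px,d=None,plane_z=None):
    u,v=px; T=np.linalg.inv(c["camera_from_world"])
    r=np.array([(u-c["cx"])/c["fx"],-(v-c["cy"])/c["fy"],-1.0])
    if d is not None: return (T@np.r_[r*d,1])[:3]
    o=T[:3,3]; w=T[:3,:3]@r
    return o+w*(plane_z-o[2])/w[2]
def cloud(c):
    d=c["depth"]; v,u=np.indices(d.shape)
    p=np.stack([(u-c["cx"])/c["fx"]*d,-(v-c["cy"])/c["fy"]*d,-d,np.ones_like(d)],-1)
    return (p@np.linalg.inv(c["camera_from_world"]).T)[...,:3]
E
python3 - <<'E'
from h import *
s=sense(); print(s)
ims=[]
for n in ("scene","top"):
    c=capture(n); ims.append(c["color"][...,::-1])
    print(n,{k:c[k] for k in c if k not in("color","depth")})
    P=cloud(c)
    for q in ("hood","guard_hinge","latch_grip"):
        for r in place_of(q,n)[:2]:
            u,v=r["centre"]; iu,iv=int(round(u)),int(round(v))
            print(q,r, P[min(iv,383),min(iu,511)].round(), "z0",ray_pt(c,(u,v),plane_z={"hood":0,"guard_hinge":230,"latch_grip":135}[q]).round(1))
    np.savez(f"{n}.npz",**c)
cv2.imwrite("pics/a.png",cv2.resize(np.vstack(ims),(400,600)) if 0 else np.hstack([cv2.resize(i,(400,300)) for i in ims]))
cv2.imwrite("pics/s.png",cv2.resize(ims[0],(800,600)));cv2.imwrite("pics/t.png",cv2.resize(ims[1],(800,600)))
E
```

```text
{'time_s': 0.0, 'joints': array([ 9.11593760e-01,  3.13428964e-01,  1.49843331e+00, -6.39931352e-08,
        1.33102150e+00, -2.23398434e-01]), 'dq': array([ 0.0014549 ,  0.00115141, -0.00097372,  0.00015073,  0.00050679,
       -0.00065272]), 'tau': array([-1.34139569e-03, -4.12260926e+01, -2.59744745e+01, -2.37601716e-04,
        4.01241836e-03, -1.84146040e-05]), 'eef_pos': array([221.46928963, 475.71193247, 230.74726863]), 'ee_rot': array([-2.75700663e-04,  2.16181724e-01,  9.76352931e-01, -5.83726513e-04]), 'force': array([-0.11118108, -0.13494133,  0.18301495]), 'wrist_torque': array([-0.00621351,  0.01588112, -0.04408029]), 'grip_force': 0.0, 'grip_width': 0.9998665046771992}
scene {'fx': 471.38457152858524, 'fy': 471.38457152858524, 'cx': 262.3560929369065, 'cy': 183.97358206408717, 'camera_from_world': array([[-4.79971479e-01,  8.77246276e-01,  8.14562947e-03,
         2.59758054e+02],
       [-6.88550330e-01, -3.82450615e-01,  6.16141193e-01,
         2.56880488e+02],
       [ 5.43622868e-01,  2.90121523e-01,  7.87593600e-01,
        -2.10700853e+03],
       [ 0.00000000e+0
[... 374 characters left out ...]
: 0.48} [503. -70. 143.] z0 [495.8 -75.1 135. ]
top {'fx': 355.4743365570242, 'fy': 355.4743365570242, 'cx': 258.54297351774915, 'cy': 187.851609250455, 'camera_from_world': array([[-3.45240379e-02, -9.99390040e-01, -5.25716997e-03,
         7.40232232e+00],
       [ 9.79179976e-01, -3.48778247e-02,  1.99975279e-01,
        -5.51390264e+02],
       [-2.00036661e-01,  1.75623856e-03,  9.79786839e-01,
        -1.17653212e+03],
       [ 0.00000000e+00,  0.00000000e+00,  0.00000000e+00,
         1.00000000e+00]])}
guard_hinge {'centre': [269.8, 113.1], 'conf': 0.58} [751. -55. 230.] z0 [750.7 -54.6 230. ]
latch_grip {'centre': [280.6, 206.5], 'conf': 0.44} [474. -82. 132.] z0 [471.7 -80.3 135. ]
```

View pics/s.png

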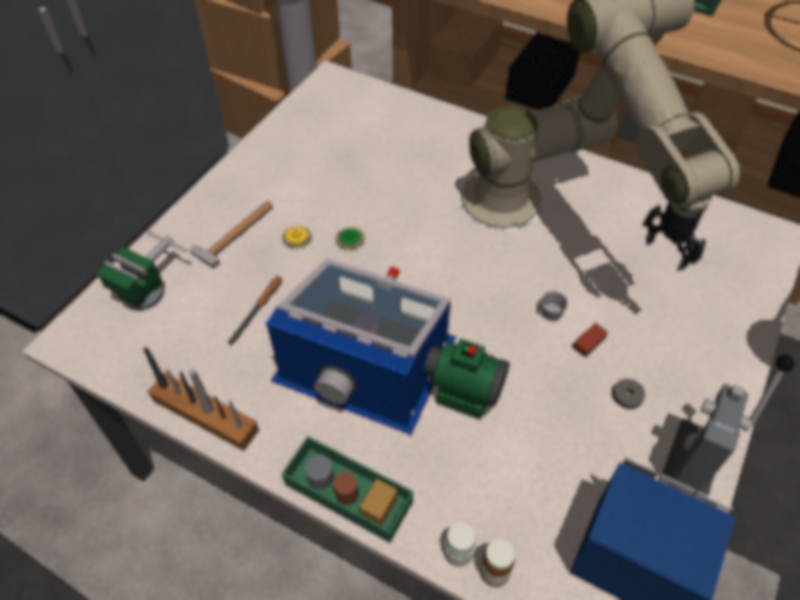

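View pics/t.png

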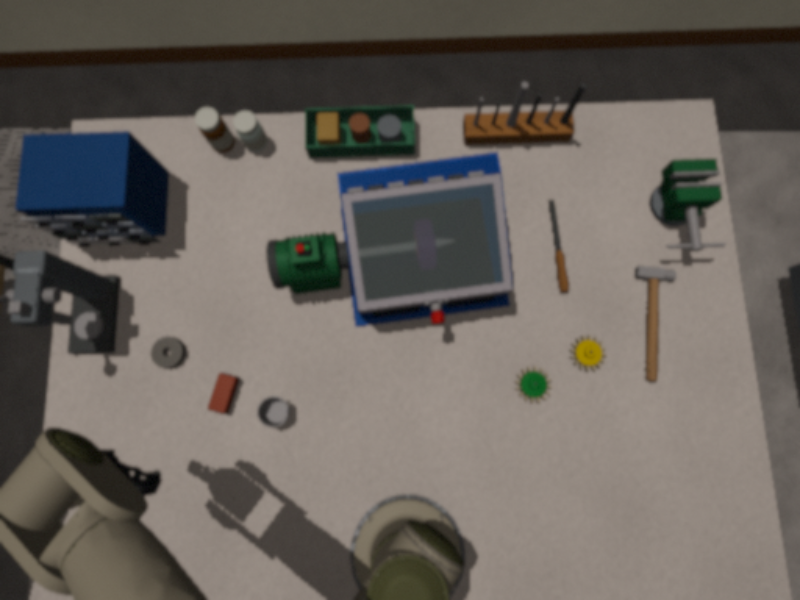

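The scene view shows the blue hood at the centre, with the red knob at about (393,272) on its robot-facing side. In the top view the knob is at (437,315), and the hood is yawed by a few degrees. I'll refine the hood's yaw and the knob's position next.

```bash
python3 - <<'E'
from h import *
rays=[]
for n in("top","scene"):
    c=dict(np.load(n+".npz")); P=cloud(c); im=c["color"].astype(int)
    m=(im[...,0]>120)&(im[...,1]<70)&(im[...,2]<70)&(P[...,0]>420)&(P[...,0]<560)&(P[...,1]<0)&(P[...,1]>-160)
    v,u=np.nonzero(m); print(n,len(u),u.mean(),v.mean(),np.median(P[m],0).round(1),P[m].min(0).round(),P[m].max(0).round())
    T=np.linalg.inv(c["camera_from_world"]); d=ray_pt(c,(u.mean(),v.mean()),d=1.)-T[:3,3]; rays.append((T[:3,3],d/np.linalg.norm(d)))
    # guard frame/top plane points
    Q=P.reshape(-1,3); best=None
    s=(abs(Q[:,0]-640)<150)&(abs(Q[:,1]+60)<190)&(Q[:,2]>140)&(Q[:,2]<245); Q=Q[s]
    for yaw in np.radians(np.arange(-5,20,.5)):
        xh=(Q-[751,-49,230])@[np.cos(yaw),np.sin(yaw),0]
        r=abs(Q[:,2]-230-xh*np.tan(np.radians(20))); k=(r<6).sum()
        if best is None or k>best[0]: best=(k,np.degrees(yaw),r<6)
    A=Q[best[2]]; cf=np.linalg.lstsq(np.c_[A[:,:2],np.ones(len(A))],A[:,2],rcond=None)[0]
    print(best[:2],"plane yaw",np.degrees(np.arctan2(cf[1],cf[0])),"slope",np.degrees(np.arctan(np.hypot(*cf[:2]))))
    print(cv2.minAreaRect(A[:,:2].astype(np.float32)))
A=sum(np.eye(3)-np.outer(d,d) for o,d in rays); b=sum((np.eye(3)-np.outer(d,d))@o for o,d in rays)
print("tri",np.linalg.solve(A,b))
E
```

```text
top 30 279.3666666666667 202.46666666666667 [482.9 -75.5 146.9] [474. -85. 141.] [494. -69. 151.]
(np.int64(3602), np.float64(19.5)) plane yaw 15.910274429326252 slope 19.411028567239207
((639.7479248046875, -52.63629150390625), (296.6142272949219, 312.9468688964844), 0.7958580255508423)
scene 19 251.52631578947367 173.89473684210526 [489.9 -76.4 144.8] [483. -83. 136.] [498. -67. 152.]
(np.int64(1852), np.float64(19.5)) plane yaw 16.87931186832035 slope 19.291344318590593
((639.448486328125, -63.675506591796875), (293.6253967285156, 318.56085205078125), 6.186222553253174)
tri [484.73870684 -77.43478306 137.53301849]
```

```bash
python3 - <<'E'
from h import *
c=dict(np.load("top.npz"))
cv2.imwrite("pics/tc.png",cv2.resize(c["color"][90:220,205:345,::-1],None,fx=5,fy=4.6,interpolation=cv2.INTER_CUBIC)[:598] if 0 else cv2.resize(c["color"][90:215,205:345,::-1],(672,600),interpolation=cv2.INTER_CUBIC))
k=1.5625
for a,b,z in(((362,312),(512,293),150),((342,172),(500,155),0),((347,206),(500,178),230)):
    p,q=[ray_pt(c,(x[0]/k,x[1]/k),plane_z=z) for x in(a,b)]; d=p-q; print(p.round(),q.round(),np.degrees(np.arctan2(-d[0],d[1])),np.linalg.norm(d))
E
```

```text
[497.  75. 150.] [ 525. -232.  150.] 5.299347486647854 308.551525115767
[869. 128.   0.] [ 900. -258.    0.] 4.459552514222779 387.69802450572894
[695.  94. 230.] [ 742. -210.  230.] 8.872086430708366 307.49447133427793
```

View pics/tc.png

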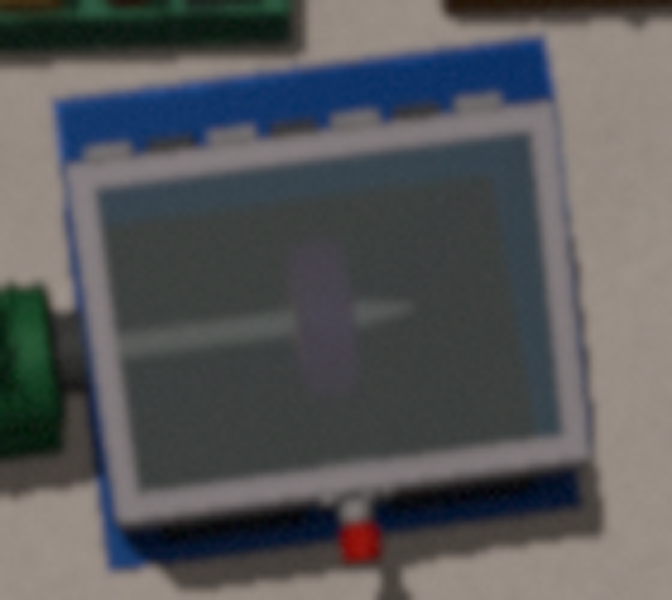

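The crop shows the guard frame corners at (68,165), (552,105), (588,458) and (118,522), with the knob at (360,540).

```bash
python3 - <<'E'
from h import *
c=dict(np.load("top.npz"))
f=lambda p,z: ray_pt(c,(205+p[0]*140/672,90+p[1]*125/600),plane_z=z)
BL,BR,TR,TL=f((118,522),148),f((588,458),148),f((552,105),230),f((68,165),230)
for a in(BL,BR,TR,TL,f((360,540),141)):print(a.round(1))
yaw=lambda p,q:np.degrees(np.arctan2(-(p-q)[0],(p-q)[1]))
print(yaw(BL,BR),yaw(TL,TR)); m=(TL+TR-BL-BR)/2; print(np.degrees(np.arctan2(m[1],m[0])),np.linalg.norm(m[:2]))
m=TL-BL;print(np.degrees(np.arctan2(m[1],m[0])));m=TR-BR;print(np.degrees(np.arctan2(m[1],m[0])))
E
```

```text
[500.4  81.6 148. ]
[ 532.6 -232.8  148. ]
[ 749.1 -210.2  230. ]
[719.5 102.7 230. ]
[483.7 -78.6 141. ]
5.84813085131359 5.401389702098504
5.723817860449377 218.89636117530992
5.506988290508328
5.943092245262904
```

```bash
python3 -m jog '[{"az":-0.134,"jaw":-1},{"az":-0.134,"jaw":-1},{"az":-0.134,"jaw":-1},{"az":-0.134,"jaw":-1}]' 40 
python3 -m jog '[{"tx":-12,"ty":-48,"tz":-3,"jaw":-1},{"tx":-12,"ty":-48,"tz":-3,"jaw":-1},{"tx":-12,"ty":-48,"tz":-3,"jaw":-1},{"tx":-12,"ty":-48,"tz":-3,"jaw":-1},{"tx":-12,"ty":-48,"tz":-3,"jaw":-1}]'
python3 -m jog '[{"tx":-12,"ty":-48,"tz":-3,"jaw":-1},{"tx":-12,"ty":-48,"tz":-3,"jaw":-1},{"tx":-12,"ty":-48,"tz":-3,"jaw":-1},{"tx":-12,"ty":-48,"tz":-3,"jaw":-1},{"tx":-12,"ty":-48,"tz":-3,"jaw":-1}]'
python3 -m jog '[{"tx":-12,"ty":-48,"jaw":-1},{"tx":-12,"ty":-48,"jaw":-1},{"ay":-0.13,"jaw":-1},{"ay":-0.13,"jaw":-1}]'
python3 -m jog '[{"ay":-0.13,"jaw":-1},{"ay":-0.13,"jaw":-1},{"jaw":-1}]'
```

```text
schema error: expected keys tx, ty, tz, ax, ay, az, jaw
schema error: expected keys tx, ty, tz, ax, ay, az, jaw
schema error: expected keys tx, ty, tz, ax, ay, az, jaw
schema error: expected keys tx, ty, tz, ax, ay, az, jaw
schema error: expected keys tx, ty, tz, ax, ay, az, jaw
```

```bash
python3 -m jog '[{"tx":0,"ty":0,"tz":0,"ax":0,"ay":0,"az":-0.134,"jaw":-1},{"tx":0,"ty":0,"tz":0,"ax":0,"ay":0,"az":-0.134,"jaw":-1},{"tx":0,"ty":0,"tz":0,"ax":0,"ay":0,"az":-0.134,"jaw":-1},{"tx":0,"ty":0,"tz":0,"ax":0,"ay":0,"az":-0.134,"jaw":-1}]' 40 
python3 -m jog '[{"tx":-12,"ty":-48,"tz":-3,"ax":0,"ay":0,"az":0,"jaw":-1},{"tx":-12,"ty":-48,"tz":-3,"ax":0,"ay":0,"az":0,"jaw":-1},{"tx":-12,"ty":-48,"tz":-3,"ax":0,"ay":0,"az":0,"jaw":-1},{"tx":-12,"ty":-48,"tz":-3,"ax":0,"ay":0,"az":0,"jaw":-1},{"tx":-12,"ty":-48,"tz":-3,"ax":0,"ay":0,"az":0,"jaw":-1}]'
```

```text
time_s: 0.9
eef_pos: [221.7, 475.9, 231.3]
ee_rot: [0.0, -0.052, 0.999, -0.0]
force: [-0.3, 0.4, 0.3]
grip_width: 1.0
grip_force: 0.0
time_s: 1.52
eef_pos: [305.6, 241.7, 246.5]
ee_rot: [0.0, -0.05, 0.999, 0.0]
force: [1.2, 0.4, 0.2]
grip_width: 1.001
grip_force: 0.0
```

```bash
python3 -m jog '[{"tx":-12,"ty":-48,"tz":-3,"ax":0,"ay":0,"az":0,"jaw":-1},{"tx":-12,"ty":-48,"tz":-3,"ax":0,"ay":0,"az":0,"jaw":-1},{"tx":-12,"ty":-48,"tz":-3,"ax":0,"ay":0,"az":0,"jaw":-1},{"tx":-12,"ty":-48,"tz":-3,"ax":0,"ay":0,"az":0,"jaw":-1},{"tx":-12,"ty":-48,"tz":-3,"ax":0,"ay":0,"az":0,"jaw":-1}]'
python3 -m jog '[{"tx":-12,"ty":-48,"tz":0,"ax":0,"ay":0,"az":0,"jaw":-1},{"tx":-12,"ty":-48,"tz":0,"ax":0,"ay":0,"az":0,"jaw":-1},{"tx":0,"ty":0,"tz":0,"ax":0,"ay":-0.13,"az":0,"jaw":-1},{"tx":0,"ty":0,"tz":0,"ax":0,"ay":-0.13,"az":0,"jaw":-1}]'
python3 -m jog '[{"tx":0,"ty":0,"tz":0,"ax":0,"ay":-0.13,"az":0,"jaw":-1},{"tx":0,"ty":0,"tz":0,"ax":0,"ay":-0.13,"az":0,"jaw":-1},{"tx":0,"ty":0,"tz":0,"ax":0,"ay":0,"az":0,"jaw":-1}]'
cat >> h.py <<'E'
def wrist():
    s=sense(); c=capture("wrist"); q=s["ee_rot"]; Rt=R.from_quat([q[1],q[2],q[3],q[0]]).as_matrix()
    T=np.eye(4); T[:3,:3]=Rt; T[:3,3]=s["eef_pos"]; return s,c,T@c["mount"]
def wray(c,W,px):
    x,y=px[0]-c["cx"],px[1]-c["cy"]; r=np.hypot(x,y); th=r/c["fx"]
    d=np.array([x/r*np.sin(th),-y/r*np.sin(th),-np.cos(th)]); return W[:3,3],W[:3,:3]@d, d
def toolpose(s):
    q=s["ee_rot"]; return s["eef_pos"],R.from_quat([q[1],q[2],q[3],q[0]]).as_matrix()
E
cat > look.py <<'E'
from h import *
import sys
s,c,W=wrist(); print(s["eef_pos"].round(1),s["joints"].round(2),s["time_s"]); im=c["color"].astype(int)
m=((im[...,0]>90)&(im[...,1]<0.5*im[...,0])&(im[...,2]<0.5*im[...,0])).astype(np.uint8)
n,l,st,ce=cv2.connectedComponentsWithStats(m)
for i in range(1,n):
    if st[i,4]>40:
        o,d,dc=wray(c,W,ce[i]); D=np.median(c["depth"][l==i]); p=o+d*D/-dc[2]
        print("blob",st[i],ce[i].round(1),"surface",p.round(1),"at z135",(o+d*(135-o[2])/d[2]).round(1))
for r in place_of("latch_grip","wrist")[:2]:
    o,d,_=wray(c,W,r["centre"]); print(r,"at z135",(o+d*(135-o[2])/d[2]).round(1))
cv2.imwrite(sys.argv[1],cv2.resize(c["color"][...,::-1],(640,480)))
E
python3 look.py pics/w1.png
```

```text
time_s: 2.15
eef_pos: [389.3, 8.7, 261.6]
ee_rot: [0.0, -0.05, 0.999, -0.0]
force: [1.2, 0.0, -0.6]
grip_width: 1.003
grip_force: 0.0
time_s: 2.65
eef_pos: [422.8, -83.3, 261.2]
ee_rot: [0.131, -0.049, 0.99, 0.006]
force: [0.2, 0.5, -0.3]
grip_width: 1.002
grip_force: 0.0
time_s: 3.02
eef_pos: [421.6, -82.9, 261.0]
ee_rot: [0.256, -0.047, 0.965, 0.013]
force: [0.2, 0.8, 0.6]
grip_width: 1.002
grip_force: 0.0
[421.6 -82.9 261. ] [-0.7  -0.19  2.05  0.45  0.95 -2.57] 3.025
blob [243 158  29  33 803] [257.2 173.6] surface [478.4 -78.7 141.7] at z135 [484.4 -78.2 135. ]
{'centre': [254.2, 174.6], 'conf': 0.9} at z135 [486. -81. 135.]
```

View pics/w1.png

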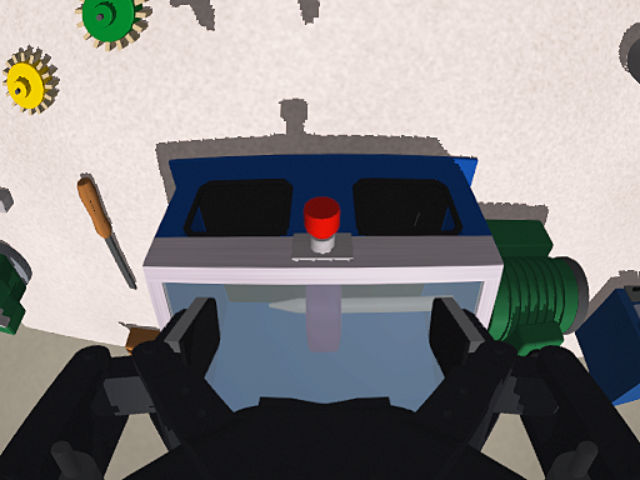

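The wrist view shows the knob at (322,217), in line between the open fingers, with the hood square to the tool. Driving in along the tool axis.

```bash
python3 -m jog '[{"tx":2,"ty":-0.5,"tz":35,"ax":0,"ay":0,"az":0,"jaw":-1},{"tx":2,"ty":-0.5,"tz":35,"ax":0,"ay":0,"az":0,"jaw":-1},{"tx":2,"ty":-1,"tz":30,"ax":0,"ay":0,"az":0,"jaw":-1},{"tx":0,"ty":0,"tz":0,"ax":0,"ay":0,"az":0,"jaw":-1}]'
python3 look.py pics/w2.png
```

```text
time_s: 3.62
eef_pos: [467.3, -79.5, 170.1]
ee_rot: [0.255, -0.049, 0.966, 0.014]
force: [0.6, -0.4, 0.1]
grip_width: 1.0
grip_force: 0.0
[467.3 -79.5 170.1] [-0.6   0.05  2.09  0.54  0.67 -2.65] 3.625
blob [ 236  190   44   50 1817] [257.6 213.9] surface [477.2 -78.9 140.9] at z135 [484.  -78.2 135. ]
{'centre': [257.7, 215.8], 'conf': 0.6} at z135 [485.8 -77.9 135. ]
```

View pics/w2.png

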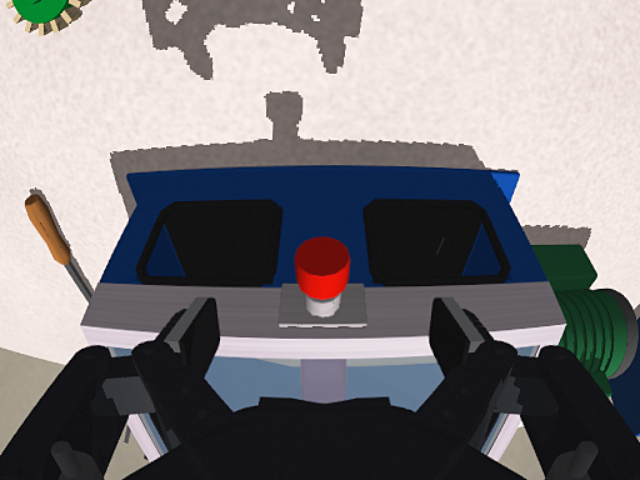

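The knob is at (322,268), centred between the pads. Moving the last 62 mm in and closing.

```bash
python3 -m jog '[{"tx":0.6,"ty":0,"tz":31,"ax":0,"ay":0,"az":0,"jaw":-1},{"tx":0.6,"ty":0,"tz":31,"ax":0,"ay":0,"az":0,"jaw":-1},{"tx":0,"ty":0,"tz":0,"ax":0,"ay":0,"az":0,"jaw":-1},{"tx":0,"ty":0,"tz":0,"ax":0,"ay":0,"az":0,"jaw":1},{"tx":0,"ty":0,"tz":0,"ax":0,"ay":0,"az":0,"jaw":1}]' 60
python3 -m jog '[{"tx":0,"ty":0,"tz":0,"ax":0,"ay":0,"az":0,"jaw":1},{"tx":0,"ty":0,"tz":0,"ax":0,"ay":0,"az":0,"jaw":1},{"tx":0,"ty":0,"tz":0,"ax":0,"ay":0,"az":0,"jaw":1}]'
python3 look.py pics/w3.png
```

```text
time_s: 4.35
eef_pos: [496.8, -77.7, 118.6]
ee_rot: [0.258, -0.049, 0.965, 0.012]
force: [-0.5, -0.1, -0.6]
grip_width: 0.606
grip_force: 0.0
time_s: 4.72
eef_pos: [496.6, -77.5, 117.9]
ee_rot: [0.257, -0.049, 0.965, 0.013]
force: [-7.4, 0.5, 6.8]
grip_width: 0.312
grip_force: 58.2
[496.6 -77.5 117.9] [-0.55  0.21  2.09  0.66  0.51 -2.74] 4.725
blob [ 229  224   61   70 3471] [258.9 257.5] surface [475.9 -79.1 139.6] at z135 [483.3 -78.4 135. ]
blob [488 360  13  10  51] [494.6 363.8] surface [620.8 191.6 191.2] at z135 [1472.8 1137.3  135. ]
{'centre': [258.0, 260.7], 'conf': 0.77} at z135 [486.2 -78.5 135. ]
```

View pics/w3.png

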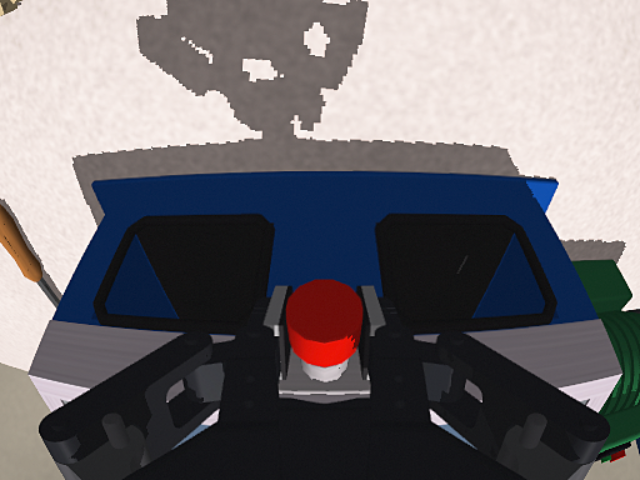

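The pads grip the red knob on both sides at (322,322), 58 N. Now pulling it out along the hood's -x.

```bash
python3 -m jog '[{"tx":4.3,"ty":0,"tz":-2.5,"ax":0,"ay":0,"az":0,"jaw":1},{"tx":4.3,"ty":0,"tz":-2.5,"ax":0,"ay":0,"az":0,"jaw":1},{"tx":3.5,"ty":0,"tz":-2,"ax":0,"ay":0,"az":0,"jaw":1},{"tx":0,"ty":0,"tz":0,"ax":0,"ay":0,"az":0,"jaw":1},{"tx":0,"ty":0,"tz":0,"ax":0,"ay":0,"az":0,"jaw":1}]'
python3 -c "from h import *;s=sense();print(s['force'],s['joints'])"
```

```text
time_s: 5.45
eef_pos: [484.2, -78.9, 118.8]
ee_rot: [0.259, -0.048, 0.965, 0.013]
force: [13.8, 5.9, 2.5]
grip_width: 0.31
grip_force: 59.6
[13.821904    5.90703042  2.54864071] [-0.57168778  0.18010242  2.11739384  0.67711846  0.51890288 -2.78309547]
```

```bash
python3 -m jog '[{"tx":2.6,"ty":0,"tz":-1.5,"ax":0,"ay":0,"az":0,"jaw":1},{"tx":0,"ty":0,"tz":0,"ax":0,"ay":0,"az":0,"jaw":1},{"tx":0,"ty":0,"tz":0,"ax":0,"ay":0,"az":0,"jaw":1}]'
python3 look.py pics/w4.png
```

```text
time_s: 5.82
eef_pos: [483.4, -79.2, 120.8]
ee_rot: [0.261, -0.048, 0.964, 0.012]
force: [29.5, 15.6, 6.9]
grip_width: 0.309
grip_force: 59.8
[483.4 -79.2 120.8] [-0.58  0.17  2.12  0.68  0.52 -2.79] 5.825
blob [ 229  225   61   69 3449] [259.5 258.2] surface [462.8 -80.6 142.5] at z135 [475.1 -79.3 135. ]
blob [482 360  11   9  43] [487.1 363.7] surface [620.3 191.5 191. ] at z135 [1417.4 1036.   135. ]
{'centre': [256.7, 260.6], 'conf': 0.58} at z135 [477.4 -80.4 135. ]
```

View pics/w4.png

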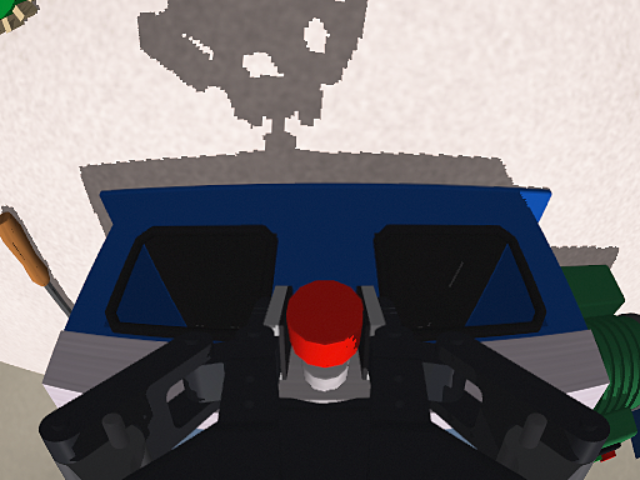

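The knob is out at its stop: TCP travel is 13 mm, and the pull rose to 30 N without further motion. I'll ease the pull a little and start the arc about the hinge in 2° rows.

```bash
cat > ang.py <<'E'
from h import *
s=sense(); p,Rt=toolpose(s); y=np.radians(5.7); xh=np.array([np.cos(y),np.sin(y),0]); yh=np.array([-np.sin(y),np.cos(y),0])
K0=np.array([486.,-78,135]); H=K0+259*xh+[0,0,95]
g=p-21*Rt[:,2]-H; a,b=g@xh,g[2]
print("guard(line)",np.degrees(np.arctan2(b,-a)-np.arctan2(-95,271)).round(2),"r",np.hypot(a,b).round(1),"lat",(g@yh).round(1),"tilt",np.degrees(np.arcsin(Rt[:,2]@xh)).round(2),"F hood x,y,z",[(s['force']@v).round(1) for v in(xh,yh,[0,0,1])],"j",s["joints"].round(2),"t",s["time_s"])
E
python3 ang.py
python3 -m jog '[{"tx":-2,"ty":1,"tz":1,"ax":0,"ay":0,"az":0,"jaw":1},{"tx":-0.7,"ty":0,"tz":-5,"ax":0,"ay":0.017,"az":0,"jaw":1},{"tx":-1.4,"ty":0,"tz":-9.8,"ax":0,"ay":0.035,"az":0,"jaw":1},{"tx":0,"ty":0,"tz":0,"ax":0,"ay":0,"az":0,"jaw":1}]'
python3 ang.py
```

```text
guard(line) 0.82 r 287.2 lat -0.9 tilt 30.31 F hood x,y,z [np.float64(31.7), np.float64(10.7), np.float64(7.0)] j [-0.58  0.17  2.12  0.68  0.52 -2.79] t 5.925
time_s: 6.42
eef_pos: [478.5, -79.4, 133.6]
ee_rot: [0.234, -0.048, 0.971, 0.01]
force: [15.6, 1.9, 0.7]
grip_width: 0.307
grip_force: 60.3
guard(line) 3.6 r 286.9 lat -0.5 tilt 27.12 F hood x,y,z [np.float64(15.7), np.float64(0.3), np.float64(0.7)] j [-0.56  0.15  2.08  0.52  0.59 -2.62] t 6.425
```

```bash
python3 -m jog '[{"tx":-1.4,"ty":0,"tz":-9.8,"ax":0,"ay":0.035,"az":0,"jaw":1},{"tx":-1.4,"ty":0,"tz":-9.8,"ax":0,"ay":0.035,"az":0,"jaw":1},{"tx":-1.4,"ty":0,"tz":-9.8,"ax":0,"ay":0.035,"az":0,"jaw":1},{"tx":-1.4,"ty":0,"tz":-9.8,"ax":0,"ay":0.035,"az":0,"jaw":1}]'
python3 ang.py; python3 look.py pics/w5.png
```

```text
time_s: 6.92
eef_pos: [467.7, -80.5, 171.3]
ee_rot: [0.166, -0.049, 0.985, 0.007]
force: [16.9, 0.9, -1.7]
grip_width: 0.31
grip_force: 60.3
guard(line) 11.53 r 287.0 lat -0.6 tilt 19.07 F hood x,y,z [np.float64(16.9), np.float64(-0.8), np.float64(-1.7)] j [-0.52  0.11  1.96  0.26  0.81 -2.35] t 6.925
[467.7 -80.5 171.3] [-0.52  0.11  1.96  0.26  0.81 -2.35] 6.925
blob [ 229  224   61   70 3459] [258.8 257.6] surface [451.4 -81.6 196.5] at z135 [517.7 -75.4 135. ]
{'centre': [258.7, 259.9], 'conf': 0.69} at z135 [520.2 -75.3 135. ]
```

View pics/w5.png

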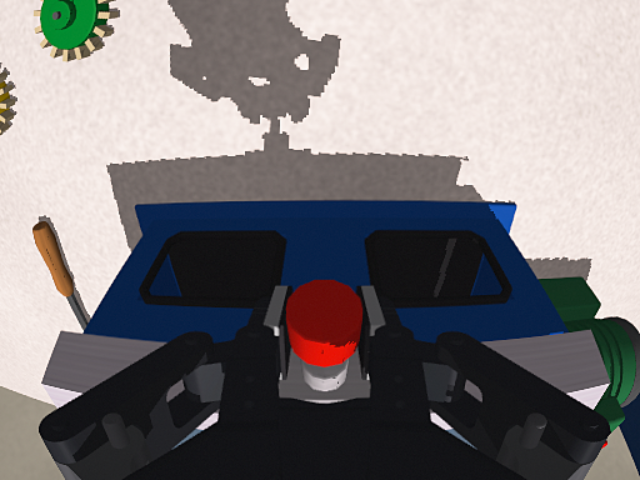

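The knob is still held and the guard frame rises with it, so I'll continue.

```bash
python3 -m jog '[{"tx":-1.4,"ty":0,"tz":-9.8,"ax":0,"ay":0.035,"az":0,"jaw":1},{"tx":-1.4,"ty":0,"tz":-9.8,"ax":0,"ay":0.035,"az":0,"jaw":1},{"tx":-1.4,"ty":0,"tz":-9.8,"ax":0,"ay":0.035,"az":0,"jaw":1},{"tx":-1.4,"ty":0,"tz":-9.8,"ax":0,"ay":0.035,"az":0,"jaw":1},{"tx":-1.4,"ty":0,"tz":-9.8,"ax":0,"ay":0.035,"az":0,"jaw":1}]'
python3 ang.py
python3 -m jog '[{"tx":-1.4,"ty":0,"tz":-9.8,"ax":0,"ay":0.035,"az":0,"jaw":1},{"tx":-1.4,"ty":0,"tz":-9.8,"ax":0,"ay":0.035,"az":0,"jaw":1},{"tx":-1.4,"ty":0,"tz":-9.8,"ax":0,"ay":0.035,"az":0,"jaw":1},{"tx":-1.4,"ty":0,"tz":-9.8,"ax":0,"ay":0.035,"az":0,"jaw":1},{"tx":0,"ty":0,"tz":0,"ax":0,"ay":0,"az":0,"jaw":1}]'
python3 ang.py
```

```text
time_s: 7.65
eef_pos: [461.7, -81.0, 219.6]
ee_rot: [0.078, -0.049, 0.996, 0.002]
force: [13.4, -2.2, -3.2]
grip_width: 0.311
grip_force: 60.3
guard(line) 21.38 r 286.9 lat -0.5 tilt 9.0 F hood x,y,z [np.float64(13.2), np.float64(-3.5), np.float64(-3.2)] j [-0.47  0.12  1.78  0.09  1.11 -2.18] t 7.65
time_s: 8.28
eef_pos: [462.9, -80.8, 258.5]
ee_rot: [0.008, -0.05, 0.999, -0.001]
force: [8.5, -4.7, -3.8]
grip_width: 0.306
grip_force: 60.5
guard(line) 29.25 r 286.9 lat -0.4 tilt 0.9 F hood x,y,z [np.float64(8.0), np.float64(-5.5), np.float64(-3.8)] j [-0.43  0.16  1.62  0.01  1.35 -2.1 ] t 8.275
```

```bash
python3 -m jog '[{"tx":-1.5,"ty":-0.1,"tz":-10.8,"ax":0,"ay":0.0384,"az":0,"jaw":1},{"tx":-1.5,"ty":-0.1,"tz":-10.8,"ax":0,"ay":0.0384,"az":0,"jaw":1},{"tx":-1.5,"ty":-0.1,"tz":-10.8,"ax":0,"ay":0.0384,"az":0,"jaw":1},{"tx":-1.5,"ty":-0.1,"tz":-10.8,"ax":0,"ay":0.0384,"az":0,"jaw":1},{"tx":-1.4,"ty":-0.1,"tz":-10,"ax":0,"ay":0.036,"az":0,"jaw":1}]'
python3 -m jog '[{"tx":0,"ty":0,"tz":0,"ax":0,"ay":0,"az":0,"jaw":1},{"tx":0,"ty":0,"tz":0,"ax":0,"ay":0,"az":0,"jaw":1},{"tx":0,"ty":0,"tz":0,"ax":0,"ay":0,"az":0,"jaw":1}]'
python3 ang.py
python3 - <<'E'
from h import *
c=capture("scene"); P=cloud(c)
for r in place_of("latch_grip","scene")[:1]+place_of("guard_hinge","scene")[:1]: print(r)
w=capture("top"); P=cloud(w)
y=np.radians(5.7); xh=np.array([np.cos(y),np.sin(y),0]);yh=np.array([-np.sin(y),np.cos(y),0]); H=np.array([486.,-78,135])+259*xh+[0,0,95]
Q=P.reshape(-1,3)-H; a,l,z=Q@xh,Q@yh,Q[:,2]
m=(abs(l)<165)&(abs(l)>138)&(a<-40)&(a>-250)&(z>0)&(z<170)
k=np.degrees(np.arctan2(z[m],-a[m]))+20
print(m.sum(),np.percentile(k,[10,30,50,70,90]).round(1)); f=np.polyfit(-a[m],z[m],1); print("slope fit",np.degrees(np.arctan(f[0]))+20,f)
cv2.imwrite("pics/f.png",cv2.resize(c["color"][90:290,130:400,::-1],(800,592),interpolation=cv2.INTER_CUBIC))
E
```

```text
time_s: 8.9
eef_pos: [473.1, -79.8, 310.3]
ee_rot: [-0.088, -0.05, 0.995, -0.005]
force: [5.7, -1.3, -5.2]
grip_width: 0.311
grip_force: 60.4
time_s: 9.28
eef_pos: [473.0, -79.8, 309.9]
ee_rot: [-0.087, -0.05, 0.995, -0.005]
force: [5.5, -2.3, -5.2]
grip_width: 0.31
grip_force: 60.4
guard(line) 39.86 r 286.7 lat -0.5 tilt -10.05 F hood x,y,z [np.float64(5.2), np.float64(-2.8), np.float64(-5.2)] j [-0.37  0.27  1.37 -0.08  1.67 -2.04] t 9.275
{'centre': [253.5, 137.5], 'conf': 0.61}
{'centre': [221.1, 214.0], 'conf': 0.71}
904 [38.5 41.5 42.  42.9 45. ]
slope fit 36.45047684020004 [ 0.29527355 13.82358542]
```

View pics/f.png

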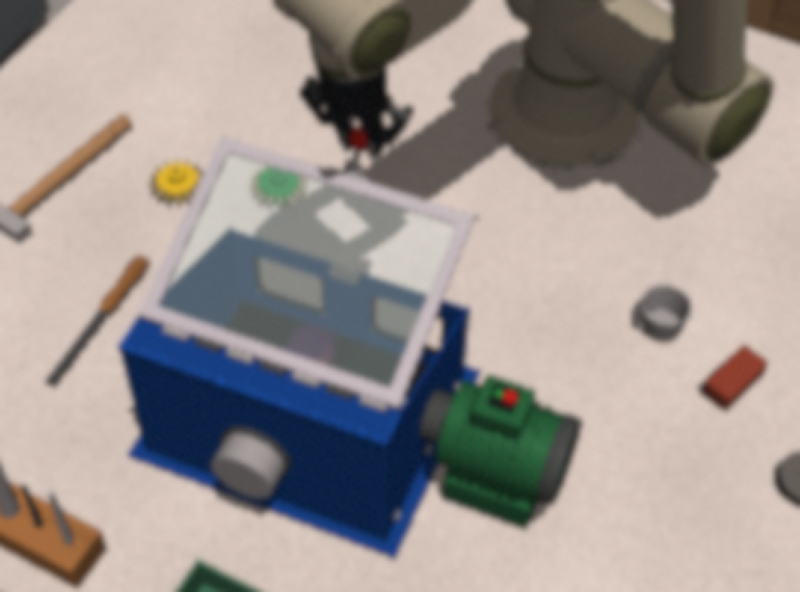

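The guard stands raised with the knob in the gripper at (358,138), and the other items are where they were. The angle reads about 39.8°, so I'll nudge it slightly, let it settle and hand in.

```bash
python3 -m jog '[{"tx":-0.2,"ty":0,"tz":-1.2,"ax":0,"ay":0.004,"az":0,"jaw":1},{"tx":0,"ty":0,"tz":0,"ax":0,"ay":0,"az":0,"jaw":1},{"tx":0,"ty":0,"tz":0,"ax":0,"ay":0,"az":0,"jaw":1},{"tx":0,"ty":0,"tz":0,"ax":0,"ay":0,"az":0,"jaw":1},{"tx":0,"ty":0,"tz":0,"ax":0,"ay":0,"az":0,"jaw":1}]'
python3 ang.py; python3 -c "from rig import finish_job; print(finish_job())"
```

```text
time_s: 10.1
eef_pos: [473.4, -79.7, 311.1]
ee_rot: [-0.089, -0.05, 0.995, -0.005]
force: [5.8, -2.0, -5.4]
grip_width: 0.306
grip_force: 60.5
guard(line) 40.1 r 286.7 lat -0.5 tilt -10.28 F hood x,y,z [np.float64(5.5), np.float64(-2.6), np.float64(-5.4)] j [-0.37  0.27  1.36 -0.08  1.67 -2.04] t 10.1
the job is handed in; nothing more can be done
None
```

I pulled the latch knob out to its stop with the guard still shut, then swung the guard up to about 40° by my reading; the arm is holding it there, still gripping the knob, and I handed the job in at 10.1 s with nothing else on the bench touched.

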